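# Line up the locking disc and shoot the bar

### The arm

A 7-joint arm with a two-finger parallel gripper is mounted at the origin on the work surface; the furniture and walls round the work are solid. World frame = base frame: x ahead of the robot, y to its left, z up, the work surface at z = 0. Lengths are in m, angles in rad, forces in N, time in s.
With the tool pointing down it reaches from about 0.425 to 0.875 m from the base axis. Payload 4.7 kg.
Tool frame: the origin (TCP) lies midway between the tips of the shut fingers; the grasp point (between the pads) lies ctrl.grasp_offset behind it (ctrl.grasp_offset is the distance from the TCP to the grasp point, in m); z points along the fingers, y is the line along which they close (so a half turn about z gives the same grasp; the last joint's range is limited). The gripper opens to 87 mm and grips with 3 to 60 N. Pads are 19 mm wide; open, the fingers measure 117 mm over their backs; the gripper's body (75 mm by 190 mm) begins 51 mm behind the grasp point.
Start: joints at [-1.099, 0.321, -0.07, 1.45, 0.023, 1.371, -0.057], TCP at [0.287, 0.583, 0.183] pointing down, gripper open.
Joint ranges: [-2.86, 2.86], [-0.3, 2.09], [-1.38, 1.24], [0.06, 2.45], [-1.56, 4.7], [0.09, 2.05], [-2.69, 2.69]. Speed limits (rad/s): [2.57, 2.57, 3.14, 3.14, 3.14, 3.14, 3.14].

### API

Orientations are given as a rotation vector (axis times angle).
In Python, from bench import ctrl gives the robot as it stands. The module is installed in compiled form; this text tells all that it offers.
- The arm moves only by the tool jog_arm, never from a script. Its argument "moves" is one flat list of numbers, 7 for each row, row after row: the shift along the tool's x, y, z in units of 30 cm (1.0 is 30 cm), then the turn, a rotation vector about the tool's x, y, z in units of 60 degrees (1.0 is 60 degrees), then the gripper's target within -1 to 1 (fully open at 1, half-way at 0, shut at -1). In form: [x, y, z, wx, wy, wz, fingers, x, y, z, wx, wy, wz, fingers, ...]. A call has exactly 8 rows; each row is the pose to reach, as a shift and turn from the pose commanded when the call began, along the tool's axes at that moment; what a row does not reach only later rows make up. A row lasts 1/8 s, in which the tool goes at most 62.5 mm and 10.7 degrees, less where a joint would pass 70% of its speed; a pose out of reach is approached as far as the arm can. A call with a number of a shift or a turn outside -1 to 1 is refused whole. A call with a gripper value outside its range is refused whole. The fingers move at their own pace and stop on an object; "newtons" is the grip in N (left out, the last holds). Time passes only in rows, so rows that repeat a pose let the fingers close, or fill a call up. It gives the time, the measured TCP pose, the force, the opening and the grip force at its end, in the units of the state.
- ctrl.get_state(): the state, without advancing time (a new reading comes with each control period).
- ctrl.get_image(name): name is "scene" or "top" or "wrist"; returns a dict with "pixels" (400x640x3 uint8, red, green, blue), "fx", "fy", "cx", "cy" (pixels), "xyz" and "rotation" of the camera in the world; the wrist camera has in their place "tool_from_camera" (4x4, takes a point from camera to tool coordinates, whose origin is the TCP and whose axes are the flange's). Camera axes: x right, y up, looking along -z (the intrinsics and any distortion apply to the point x, -y, -z); pixel columns grow to the right and rows downward; lengths in m; the calibration is good to about 2 mm. A picture is of the moment at which its call begins: read the wrist's pose just before it. There is no depth.
- ctrl.close_job(): hands the job in; it is judged then, once.
The state is a dict: "time": time; "joint_positions": joint angles; "qd": joint speeds; "joint_torque": joint torques, N m; "position": TCP position; "tool_rot": TCP orientation; "ft_force": force on the tool from outside, world axes, zero at the start; "torque": the same for the moment, N m; "grip_width": opening from 0.0 (shut) to 1.0 (fully open); "grip_force": force on a finger pad.
Only numpy, scipy, OpenCV 4.12 (cv2) and the standard library are available. Lean on these libraries where they do the work, as an engineer would, in place of code of your own. Each camera call takes 0.05 s, during which the arm holds its last target. There are 200 camera calls.

### The job

Lock the swivel unit: with the fingertips, push the red post round to turn the slotted steel disc until its slot is in line with the brass bar, then push the blue tab so that the bar goes straight through the slot and into the keeper beyond it, until the tab is fully home against the dark guide block. Push gently, do not pinch or lift anything, and leave the sleeve, the pliers and the valve stem where they are; finish with the fingers clear.

Things in the scene. Friction and masses are not known exactly. Their poses are not given: they have to be found in the camera images.
- lock_base: Fixed grey base block 330 x 110 x 32 mm on the bench (x -250 to 80 mm, y +-55 mm). Origin on the bench under the disc's axis; x: the way the bar is pushed; z up. On its x axis stand dark guide block (x -115 to -60, y +-24 mm), disc (x +-45 mm) and keeper (x 53 to 75, y +-24 mm), tops at z = 62 mm or less; only post and tab stand higher.
- lock_disc (a joint): Disc angle (rad) about lock_base's z, + anticlockwise from above. Steel disc 90 mm wide, top z = 54 mm. An 18 mm slot, mouths flared, crosses it rim to rim; at 0 it is in line with the bar (12 mm wide). Range -1.2 to 2.4, starts at 0.7 to 1.9; no spring, stays where left (2 N at the post turns it). Within 0.15 of 0 the bevelled nose finds the slot; far off the bar is blocked.
- post_top (a point): Centre of the top of the red post on the disc, 92 mm above the bench. Post upright, 14 mm in diameter, free from z = 57 to 92 mm, 30 mm from the disc axis. At disc angle a it stands in direction pi/2 + a from lock_base's x axis, anticlockwise from above (straight on lock_base's +y side when the slot is in line).
- lock_bar (a joint): Travel of the brass bar along lock_base's x (m): 0 drawn back, 0.115 fully home (tab against guide block, nose in keeper). Starts at 0 to 0.005; the nose meets the disc's rim at 0.010 to 0.015. Needs about 2 N and 4 N per m/s; stays where left. Bar 12 x 12 mm, z 41 to 53 mm.
- tab_back (a point): Centre of the push area on the back face of the blue tab at the bar's rear end, 75 mm above the bench, on lock_base's x axis. Tab: upright plate 34 mm wide (lock_base y), 10 mm thick (x), top at z = 87 mm; the push face looks along lock_base's -x. Axes as lock_base.
- sleeve: Bystander: loose blackened flanged sleeve standing upright, 37 mm in diameter, 90 mm high; origin under its centre.
- pliers: Bystander: loose combination pliers with yellow grips, 66 x 168 x 13 mm, lying flat, long along own y; origin under the centre.
- valve_stem: Bystander: loose pale stepped valve stem, 17 x 62 x 17 mm, lying along own y; origin under the centre.

How it is judged:
By the outcome, as a careful person would: the job done as asked, in the order asked, and still so for the second after the job is handed in, with the robot touching nothing.
It also fails if it takes over 61 s, if anything falls off the work surface, if the arm or the gripper's body presses on something with over 40 N, if the wrist force passes 120 N, or if a joint passes its speed limit or range.

## Working session

There is one attempt and no reset: what is moved stays moved. The work goes in short steps, Python scripts to look and compute and a tool call to move; the robot and the scene stay as the last step left them, time stands still between calls to the robot, and variables do not carry over. Pictures are saved under pics/ and viewed, at most 10 in all, crops included, and the job is handed in when it is done.

Besides the shell and the picture viewer there is one more tool, called after "Emit:" as name(argument=value, ...) on one line, values as JSON. jog_arm: Moves the arm, as the interface text tells. Its arguments: {"type":"object","properties":{"moves":{"type":"array"},"newtons":{"type":"number"}},"required":["moves"]}

```bash
mkdir -p pics; cat > h.py <<'E'
import numpy as np, cv2
from scipy.spatial.transform import Rotation as R
from bench import ctrl
def cam(name):
    s=ctrl.get_state(); im=ctrl.get_image(name)
    if name=='wrist':
        T=np.eye(4); T[:3,:3]=R.from_rotvec(s['tool_rot']).as_matrix(); T[:3,3]=s['position']
        T=T@np.array(im['tool_from_camera']); im['rotation']=T[:3,:3]; im['xyz']=T[:3,3]
    return im
def ray(im,u,v):
    r=np.array(im['rotation']); r=r if r.shape==(3,3) else R.from_rotvec(r.ravel()).as_matrix()
    d=r@np.array([(u-im['cx'])/im['fx'],-(v-im['cy'])/im['fy'],-1]); return np.array(im['xyz']),d
def onz(im,u,v,z):
    o,d=ray(im,u,v); return o+d*(z-o[2])/d[2]
E
python3 - <<'E'
from h import *
s=ctrl.get_state(); print(s)
for n in ['scene','top']:
    im=cam(n); cv2.imwrite(f'pics/{n}0.png',im['pixels'][:,:,::-1]); print(n,{k:v for k,v in im.items() if k!='pixels'})
E
```

```text
{'time': 0.0, 'joint_positions': array([-1.09888913,  0.3218249 , -0.07005503,  1.45166664,  0.02263632,
        1.37081363, -0.05692681]), 'qd': array([ 0.00061   ,  0.00163978, -0.00105977, -0.0008749 , -0.0008901 ,
        0.00064804, -0.00019123]), 'joint_torque': array([ 6.06058666e-05, -4.91296184e+01, -4.03506327e-01, -3.12524700e+01,
       -6.37399871e-02,  4.39145823e-02,  1.95275220e-04]), 'position': array([0.28708787, 0.58245998, 0.18196434]), 'tool_rot': array([-7.12817475e-01, -3.05935103e+00,  2.98993035e-03]), 'ft_force': array([-0.58779101,  1.13785199, -0.53380655]), 'torque': array([0.01712207, 0.03268794, 0.03039427]), 'grip_force': 0.0, 'grip_width': 1.0005937865102632}
scene {'fx': 473.9344583047158, 'fy': 473.9344583047158, 'cx': 330.4055250221194, 'cy': 188.6636510662677, 'xyz': array([0.09689878, 0.40820245, 0.63290258]), 'rotation': array([ 0.42795627, -0.9756025 , -2.11556323])}
top {'fx': 464.6705186700473, 'fy': 464.6705186700473, 'cx': 315.9490409651294, 'cy': 196.89080722859558, 'xyz': array([ 0.39708801, -0.01564559,  0.91956115]), 'rotation': array([ 0.17398648, -0.18677634, -1.57948193])}
```

View pics/scene0.png

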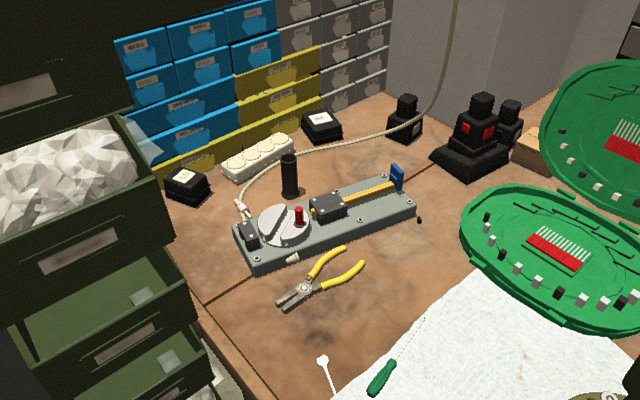

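View pics/top0.png

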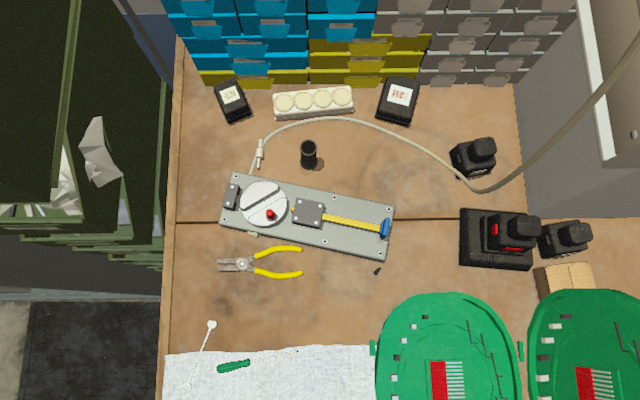

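The scene view shows the disc near (285,225), the red post at (299,217) and the blue tab at (397,178). In the top view the disc is near (263,205), the post at (270,214), the tab at (385,228), the sleeve at (308,152) and the pliers at (260,263). The base's outer corners are about (229,172), (397,206), (389,260) and (220,222).

```bash
python3 - <<'E'
from h import *
def blob(m,box):
    z=np.zeros_like(m); x0,y0,x1,y1=box; z[y0:y1,x0:x1]=m[y0:y1,x0:x1]
    n,l,st,c=cv2.connectedComponentsWithStats(z.astype(np.uint8)); i=1+np.argmax(st[1:,4]); return l==i,st[i],c[i]
im=cam('top'); sc=cam('scene')
def masks(p):
    h=cv2.cvtColor(p,cv2.COLOR_RGB2HSV); H,S,V=[h[:,:,i].astype(int) for i in range(3)]
    return ((H<8)|(H>172))&(S>150)&(V>90), (H>95)&(H<125)&(S>120)&(V>50), (H>18)&(H<32)&(S>130)&(V>120), (S<40)&(V>150)
r,b,y,w=masks(im['pixels']); r2,b2,y2,w2=masks(sc['pixels'])
for n,m,bx in [('post',r,(240,180,300,240)),('tab',b,(360,200,410,260)),('bar',y,(315,205,390,240)),('disc',w,(235,170,300,235))]:
    k,st,c=blob(m,bx); print('top',n,st,c)
    cnt=max(cv2.findContours(k.astype(np.uint8),0,1)[0],key=len)
    if n=='disc':
        # hull of all bright px in box
        pts=np.argwhere(k)[:,::-1].astype(np.int32); e=cv2.fitEllipse(cv2.convexHull(pts)); print(e, onz(im,*e[0],.054))
    if n=='bar': print(cv2.fitLine(cnt,2,0,.01,.01).ravel(), onz(im,*c,.053))
    if n in('tab','post'): print(onz(im,*c,{'tab':.08,'post':.085}[n]), cv2.minAreaRect(cnt))
for n,m,bx in [('post',r2,(280,195,320,235)),('tab',b2,(380,150,410,200))]:
    k,st,c=blob(m,bx); print('scene',n,st,c); cnt=max(cv2.findContours(k.astype(np.uint8),0,1)[0],key=len); print(cv2.minAreaRect(cnt))
for q in [(229,172),(397,206),(389,260),(220,222)]: print(onz(im,*q,.032))
c=im['pixels'][150:270,200:420,::-1]; d=sc['pixels'][140:280,220:430,::-1]
c=cv2.resize(c,(770,420),interpolation=2); cv2.imwrite('pics/crop1.png',c)
E
```

```text
top post [267 210   6   9  42] [269.4047619  213.28571429]
[0.56232554 0.06146725 0.085     ] ((269.5, 214.0), (8.0, 5.0), 90.0)
top tab [379 218  11  20 138] [384.22463768 227.84782609]
[ 0.53287561 -0.14803902  0.08      ] ((383.93243408203125, 227.4053955078125), (8.219949722290039, 19.89227867126465), 9.462322235107422)
top bar [322 213  58  19 369] [350.59349593 222.31707317]
[9.7641623e-01 2.1589652e-01 3.5050806e+02 2.2230646e+02] [ 0.54883311 -0.08915523  0.053     ]
top disc [ 235  172   65   63 2808] [265.5772792  204.51566952]
((261.86090087890625, 203.77052307128906), (58.56129455566406, 128.59036254882812), 101.82721710205078) [0.58715421 0.07879707 0.054     ]
scene post [295 206   8  14  55] [298.05454545 210.61818182]
((297.12066650390625, 211.94830322265625), (6.870728015899658, 12.4415864944458), 21.801406860351562)
scene tab [390 163  14  28 237] [396.17721519 175.64978903]
((396.05487060546875, 176.50608825683594), (12.81005859375, 26.39313507080078), 6.34019136428833)
[0.65752338 0.14694405 0.032     ]
[ 0.58339236 -0.18277833  0.032     ]
[ 0.47866589 -0.16158332  0.032     ]
[0.55715355 0.16176992 0.032     ]
```

View pics/crop1.png

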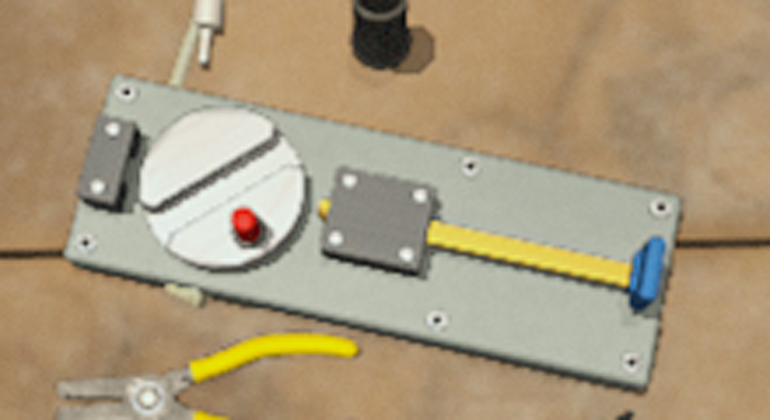

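The crop (3.5x, offset (200,150)) shows the disc centred near (222,188) with its rim at x 139..306. The post top is near (244,218), the tab at (648,272), and the base corners at (116,76), (683,198), (645,390), (65,257). The slot runs about 40° anticlockwise of the bar line, so the post has to go clockwise, which is image left.

```bash
cat > fr.py <<'E'
from h import *
im=cam('top'); P=lambda u,v,z: onz(im,200+u/3.5,150+v/3.5,z)[:2]
obs=np.array([P(116,76,.032),P(683,198,.032),P(645,386,.032),P(65,255,.032),P(222,188,.054),P(110,128,.062),P(348,180,.062),P(336,239,.062),P(420,195,.062),P(408,255,.062)])
mod=np.array([(80,-55),(-250,-55),(-250,55),(80,55),(0,0)],float)/1e3
w=np.array([1,1,1,1,3.]); o=obs[:5]
mo=np.average(o,0,w); mm=np.average(mod,0,w)
A=((mod-mm)*w[:,None]).T@(o-mo); th=np.arctan2(A[0,1]-A[1,0],A[0,0]+A[1,1])
M=np.array([[np.cos(th),-np.sin(th)],[np.sin(th),np.cos(th)]]); t=mo-M@mm
L=lambda p:(np.asarray(p)[:2]-t)@M; W=lambda x,y: t+M@np.array([x,y])
E
python3 - <<'E'
from fr import *
print('th',th,'org',t,'resid mm',((o-t)@M-mod)*1e3)
print('bar', L(onz(im,350.6,222.3,.053)), 'screws',[L(q)*1e3 for q in obs[6:]])
sc=cam('scene')
def tri(a,b):
    (p,d),(q,e)=ray(im,*a),ray(sc,*b); k=np.linalg.lstsq(np.c_[d,-e],q-p,rcond=None)[0]; A=p+d*k[0];B=q+e*k[1]; return (A+B)/2,A-B
for n,a,b in [('post',(269.4,213.3),(298,210.6)),('tab',(384.2,227.8),(396.1,175.6))]:
    c,e=tri(a,b); print(n,c,L(c)*1e3,e*1e3)
p=L(onz(im,269.4,212.5,.09)); print('post',p, 'a',np.arctan2(-p[0],p[1]))
s=ctrl.get_state(); T=R.from_rotvec(s['tool_rot']).as_matrix(); print(T.round(3)); print('goff',ctrl.grasp_offset)
for sg in (1,-1):
    x=sg*np.r_[M[:,0],0]; z=np.array([0,0,-1.]); D=np.c_[x,np.cross(z,x),z]; print('turn/60deg in tool',sg,R.from_matrix(T.T@D).as_rotvec()/(np.pi/3))
for q in [(-60,24,.15),(-60,24,.07)]:
    g=np.r_[W(q[0]/1e3,q[1]/1e3),q[2]]; print(g, T.T@(g-s['position'])/.3)
E
```

```text
th 1.3347942187653221 org [0.5878907  0.07565531] resid mm [[-2.2651161   1.59778133]
 [ 1.01975572  0.86538655]
 [ 2.46316804 -1.78526484]
 [-1.20906357 -2.75401891]
 [-0.0029147   0.69203863]]
bar [-0.16937986 -0.00059542] screws [array([-66.52799139, -16.95315208]), array([-67.54644284,  15.99555852]), array([-106.26314302,  -17.36401478]), array([-107.06324813,   16.05627674])]
post [0.5631023  0.06215133 0.08460232] [-18.92561104  20.94381555] [-1.37248556 -1.24186646 -0.38645972]
tab [ 0.53510877 -0.15044703  0.06544233] [-232.17622746   -1.54782838] [0.42086092 0.31039955 0.01918019]
post [-0.02009622  0.02098271] a 0.7638214757072315
[[-0.897  0.442 -0.   ]
 [ 0.442  0.897 -0.001]
 [-0.    -0.001 -1.   ]]
goff 0.0187
turn/60deg in tool 1 [-4.39295450e-04  4.51997151e-04  1.28826038e+00]
turn/60deg in tool -1 [-4.80256561e-04 -4.66760735e-04 -1.71173952e+00]
[0.55052692 0.02293009 0.15      ] [-1.61220697 -1.28644932  0.10982682]
[0.55052692 0.02293009 0.07      ] [-1.61218663 -1.28628763  0.37649344]
```

```bash
python3 - <<'E'
from h import *
im=cam('top'); sc=cam('scene')
for q in [(170,190),(190,285),(205,345),(120,120),(0,330),(200,305),(270,400)]:
    print('scene',q,[onz(sc,*q,z).round(2)[:2] for z in (-.2,0,.2,.3,.4)])
for q in [(0,0),(150,0),(120,200),(0,295),(80,290),(165,390),(172,100)]:
    print('top',q,[onz(im,*q,z).round(2)[:2] for z in (-.2,0,.2,.3,.4)])
for f,o in (('wrist','w0'),): cv2.imwrite('pics/w0.png',cam('wrist')['pixels'][:,:,::-1])
E
```

```text
scene (170, 190) [array([1.09, 0.09]), array([0.85, 0.17]), array([0.61, 0.24]), array([0.49, 0.28]), array([0.37, 0.32])]
scene (190, 285) [array([0.77, 0.21]), array([0.61, 0.25]), array([0.45, 0.3 ]), array([0.37, 0.33]), array([0.29, 0.35])]
scene (205, 345) [array([0.63, 0.26]), array([0.5 , 0.29]), array([0.37, 0.33]), array([0.31, 0.35]), array([0.24, 0.37])]
scene (120, 120) [array([1.51, 0.05]), array([1.17, 0.14]), array([0.83, 0.22]), array([0.66, 0.27]), array([0.49, 0.31])]
scene (0, 330) [array([0.92, 0.54]), array([0.72, 0.51]), array([0.53, 0.48]), array([0.43, 0.46]), array([0.33, 0.45])]
scene (200, 305) [array([0.71, 0.22]), array([0.57, 0.26]), array([0.42, 0.31]), array([0.34, 0.33]), array([0.27, 0.35])]
scene (270, 400) [array([0.46, 0.22]), array([0.37, 0.27]), array([0.28, 0.31]), array([0.24, 0.33]), array([0.2 , 0.36])]
top (0, 0) [array([1.22, 0.83]), array([1.08, 0.68]), array([0.93, 0.53]), array([0.85, 0.45]), array([0.78, 0.38])]
top (150, 0) [array([1.22, 0.42]), array([1.07, 0.34]), array([0.93, 0.26]), array([0.85, 0.22]), array([0.78, 0.19])]
top (120, 200) [array([0.66, 0.46]), array([0.61, 0.37]), array([0.56, 0.29]), array([0.54, 0.25]), array([0.52, 0.2 ])]
top (0, 295) [array([0.43, 0.72]), array([0.43, 0.59]), array([0.42, 0.46]), array([0.42, 0.39]), array([0.41, 0.33])]
top (80, 290) [array([0.44, 0.53]), array([0.43, 0.43]), array([0.43, 0.34]), array([0.42, 0.29]), array([0.42, 0.24])]
top (165, 390) [array([0.22, 0.32]), array([0.25, 0.26]), array([0.28, 0.2 ]), array([0.3 , 0.17]), array([0.31, 0.14])]
top (172, 100) [array([0.92, 0.34]), array([0.83, 0.28]), array([0.73, 0.21]), array([0.69, 0.18]), array([0.64, 0.15])]
```

View pics/w0.png

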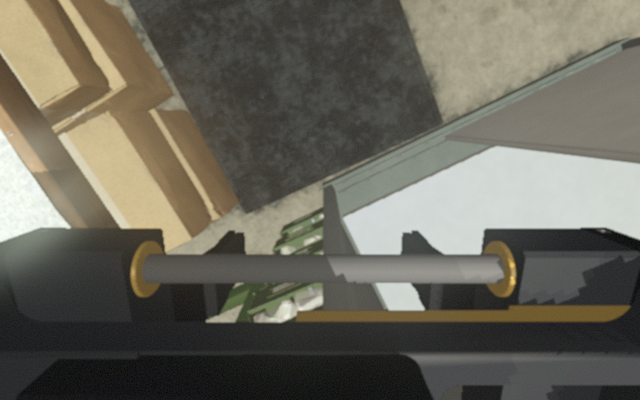

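The wrist view shows the floor, the cardboard boxes at (100,110), the green cabinet drawers at (290,240) and a pale panel at (480,220). I'll swing in through low x, clear of the cabinet (x > 0.42, y > 0.33), with the fingers shut.

Emit:
jog_arm(moves=[-0.09,-0.155,0,0,0,0,-1,-0.18,-0.31,0,0,0,0,-1,-0.28,-0.465,0,0,0,0,-1,-0.35,-0.56,0,0,0,0,-1,-0.43,-0.65,0,0,0,0,-1,-0.5,-0.75,0,0,0,0,-1,-0.57,-0.84,0,0,0,0,-1,-0.57,-0.84,0,0,0,0,-1], newtons=5)

```text
time: 1.45
position: [0.3303, 0.2793, 0.1835]
tool_rot: [0.719, 3.058, 0.001]
ft_force: [0.1, 1.1, -0.3]
grip_width: 0.176
grip_force: 0.0
```

Emit:
jog_arm(moves=[-0.15,-0.11,0,0,0,0.1,-1,-0.3,-0.22,0,0,0,0.25,-1,-0.43,-0.33,0,0,0,0.4,-1,-0.54,-0.41,0,0,0,0.55,-1,-0.67,-0.42,0,0,0,0.7,-1,-0.8,-0.43,0,0,0,0.85,-1,-0.93,-0.44,0,0,0,1.0,-1,-1.0,-0.44,0,0,0,1.0,-1])

```text
time: 2.45
position: [0.5419, 0.03, 0.183]
tool_rot: [2.149, 2.291, 0.0]
ft_force: [-0.3, -0.3, 0.7]
grip_width: 0.004
grip_force: 0.0
```

```bash
cat > go.py <<'E'
import sys; from h import *
th=1.3348; t=np.array([.5879,.0757]); M=np.array([[np.cos(th),-np.sin(th)],[np.sin(th),np.cos(th)]])
W=lambda x,y,z: np.r_[t+M@np.array([x,y])/1e3,z]
def rep(*tg):
    s=ctrl.get_state(); T=R.from_rotvec(s['tool_rot']).as_matrix()
    x=np.r_[M[:,0],0]; z=np.array([0,0,-1.]); D=np.c_[x,np.cross(z,x),z]
    print('lock mm',((s['position'][:2]-t)@M*1e3).round(1),s['position'][2].round(4),'t',s['time'],'F lock',(s['ft_force'][:2]@M).round(2),s['ft_force'][2].round(2),'grip',round(s['grip_width'],3))
    print('turn',(R.from_matrix(T.T@D).as_rotvec()/(np.pi/3)).round(3))
    for q in tg: print(q,(T.T@(W(*q)-s['position'])/.3).round(3))
E
python3 -c "
from go import *
rep((-60,24,.15),(-60,24,.07))"
```

```text
lock mm [-55.1  34. ] 0.183 t 2.45 F lock [-0.32  0.2 ] 0.67 grip 0.004
turn [0.001 0.001 0.286]
(-60, 24, 0.15) [-0.025  0.027  0.11 ]
(-60, 24, 0.07) [-0.025  0.027  0.377]
```

Emit:
jog_arm(moves=[-0.025,0.02,0,0,0,0.15,-1,-0.025,0.02,0,0,0,0.286,-1,-0.025,0.02,0.1,0,0,0.286,-1,-0.025,0.02,0.18,0,0,0.286,-1,-0.025,0.02,0.26,0,0,0.286,-1,-0.025,0.02,0.32,0,0,0.286,-1,-0.025,0.02,0.37,0,0,0.286,-1,-0.025,0.02,0.37,0,0,0.286,-1])

```text
time: 3.45
position: [0.5459, 0.0235, 0.071]
tool_rot: [-2.464, -1.947, 0.003]
ft_force: [-0.9, -0.1, -0.2]
grip_width: 0.009
grip_force: 0.0
```

```bash
python3 -c "
from go import *
rep((-36,27,.071),(-16.5,27,.071))
im=cam('top'); cv2.imwrite('pics/t1.png',cv2.resize(im['pixels'][150:270,200:420,::-1],(770,420),interpolation=2))"
```

```text
lock mm [-60.6  28.6] 0.071 t 3.45 F lock [-0.27  0.85] -0.16 grip 0.009
turn [-0.002  0.001  0.002]
(-36, 27, 0.071) [0.082 0.006 0.   ]
(-16.5, 27, 0.071) [ 0.147  0.006 -0.   ]
```

View pics/t1.png

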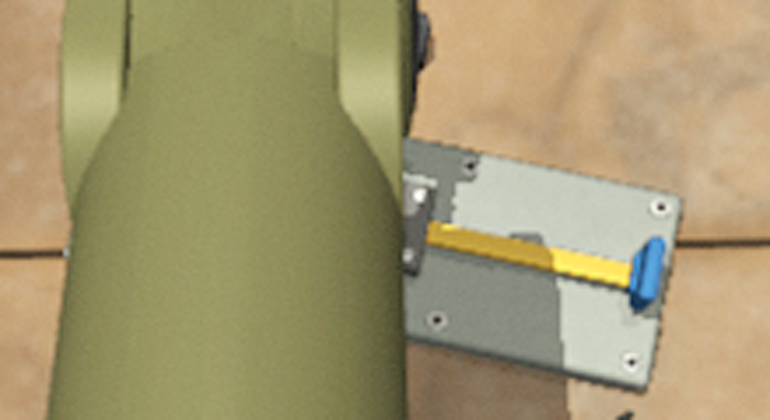

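The arm hides the disc in the top view; the tab at (648,272) is undisturbed. Now I'll push the post along +x gently.

Emit:
jog_arm(moves=[0.03,0.005,0,0,0,0,-1,0.06,0.005,0,0,0,0,-1,0.075,0.005,0,0,0,0,-1,0.09,0.005,0,0,0,0,-1,0.1,0.005,0,0,0,0,-1,0.11,0.005,0,0,0,0,-1,0.12,0.005,0,0,0,0,-1,0.13,0.005,0,0,0,0,-1])

```text
time: 4.5
position: [0.5571, 0.0611, 0.0721]
tool_rot: [2.465, 1.947, 0.0]
ft_force: [0.2, 0.2, 0.3]
grip_width: 0.001
grip_force: 0.0
```

```bash
python3 -c "
from go import *
rep((-16.5,27,.071))
im=cam('scene'); cv2.imwrite('pics/s1.png',cv2.resize(im['pixels'][150:290,210:430,::-1],(770,490),interpolation=2))"
```

```text
lock mm [-21.4  26.5] 0.0721 t 4.5 F lock [ 0.23 -0.15] 0.31 grip 0.001
turn [ 0.    -0.     0.002]
(-16.5, 27, 0.071) [ 0.016 -0.002  0.004]
```

View pics/s1.png

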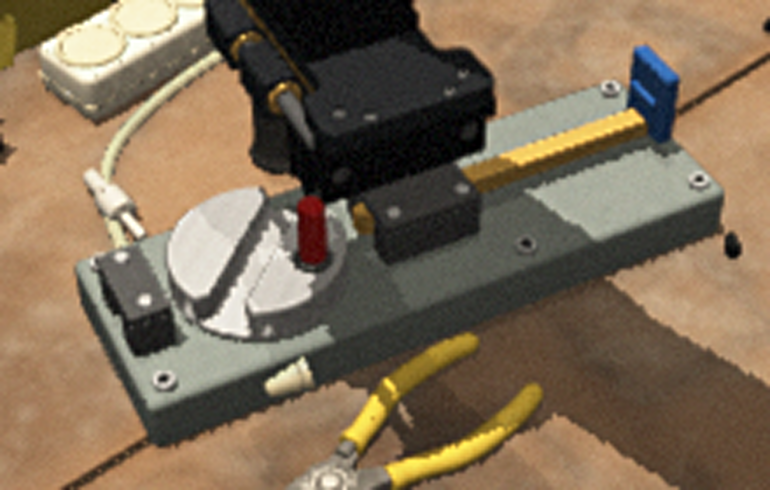

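The scene crop (3.5x, offset (210,150)) shows the post base at (312,258) and the disc centre near (258,262). The gripper comes down at about (310,170), just behind the post. I'll check where the fingertips project.

```bash
python3 - <<'E'
from go import *
im=cam('scene'); Rm=R.from_rotvec(im['rotation']).as_matrix()
def pr(p):
    c=Rm.T@(p-im['xyz']); return np.round([(im['cx']+im['fx']*c[0]/-c[2]-210)*3.5,(im['cy']-im['fy']*c[1]/-c[2]-150)*3.5])
s=ctrl.get_state(); p=s['position']; print('tcp',pr(p),'tcp+60',pr(p+[0,0,.06]))
for q in [(0,0,.054),(-20,21,.09),(-20,21,.057),(0,30,.09),(0,30,.057),(-45,0,.054),(-60,24,.062),(-250,55,.032),(80,55,.032)]: print(q,pr(W(*q)))
k=cv2.resize(im['pixels'][180:240,270:340,::-1],(770,600),interpolation=2)
cv2.imwrite('pics/s2.png',np.clip(k.astype(float)*1.8,0,255))
E
```

```text
tcp [320. 237.] tcp+60 [316. 144.]
(0, 0, 0.054) [259. 244.]
(-20, 21, 0.09) [312. 204.]
(-20, 21, 0.057) [314. 253.]
(0, 30, 0.09) [281. 229.]
(0, 30, 0.057) [284. 278.]
(-45, 0, 0.054) [341. 215.]
(-60, 24, 0.062) [389. 223.]
(-250, 55, 0.032) [731. 188.]
(80, 55, 0.032) [151. 406.][ WARN:0@1.966] global loadsave.cpp:1063 imwrite_ Unsupported depth image for selected encoder is fallbacked to CV_8U.
```

View pics/s2.png

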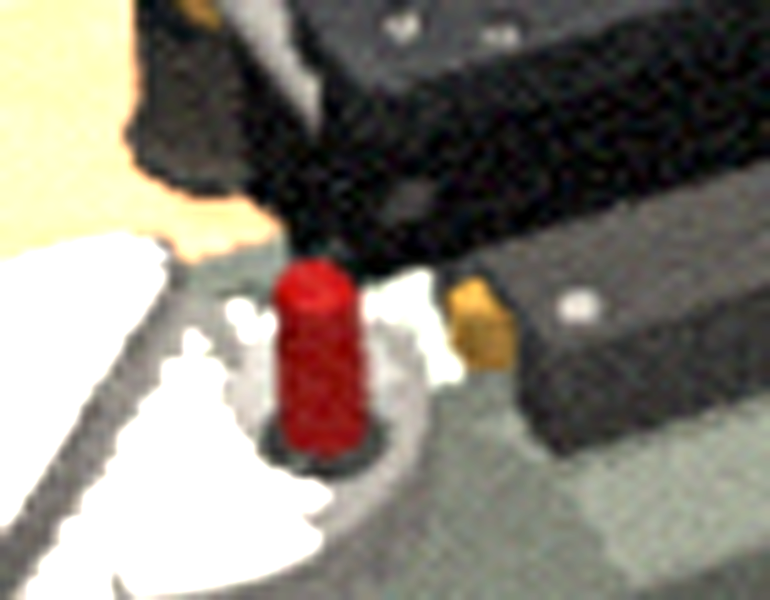

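The fingertips do not appear where the measured TCP projects (320,237). They show only at about (317,192), right behind the post, which has not moved. I'll cross-check this with the wrist camera numerically before pushing further.

```bash
python3 - <<'E'
from go import *
im=cam('wrist'); print(np.round(im['tool_from_camera'],3), im['fx'],im['cx'],im['cy'],[k for k in im])
s=ctrl.get_state(); q=im['rotation']
def pr(p):
    c=q.T@(p-im['xyz']); return np.round([im['cx']+im['fx']*c[0]/-c[2],im['cy']-im['fy']*c[1]/-c[2]])
print('tcp',pr(s['position']),'tcp-back30',pr(s['position']+[0,0,.03]),'post top',pr(W(-20,21,.092)),'base',pr(W(-20,21,.057)),'post0',pr(W(0,30,.092)),'tab',pr(W(-235,0,.08)),'disc',pr(W(0,0,.054)))
h=cv2.cvtColor(im['pixels'],cv2.COLOR_RGB2HSV).astype(int)
for n,m in [('red',((h[...,0]<8)|(h[...,0]>172))&(h[...,1]>150)&(h[...,2]>40)),('blue',(h[...,0]>100)&(h[...,0]<125)&(h[...,1]>120)&(h[...,2]>50)),('yel',(h[...,0]>18)&(h[...,0]<32)&(h[...,1]>130)&(h[...,2]>90))]:
    k,l,st,c=cv2.connectedComponentsWithStats(m.astype(np.uint8)); 
    print(n,[(st[i].tolist(),c[i].round().tolist()) for i in range(1,k) if st[i,4]>60])
cv2.imwrite('pics/w1.png',im['pixels'][:,:,::-1])
E
```

```text
[[-0.     0.968  0.25   0.067]
 [ 1.     0.     0.001 -0.   ]
 [ 0.001  0.25  -0.968 -0.203]
 [ 0.     0.     0.     1.   ]] 310.24410208547977 322.8112059185624 203.66872528985866 ['pixels', 'fx', 'fy', 'cx', 'cy', 'tool_from_camera', 'rotation', 'xyz']
tcp [323. 224.] tcp-back30 [323. 240.] post top [332. 232.] base [331. 216.] post0 [318. 201.] tab [354. 471.] disc [360. 188.]
red []
blue []
yel [([236, 177, 44, 52, 804], [258.0, 203.0]), ([205, 187, 17, 46, 598], [213.0, 209.0]), ([303, 242, 6, 31, 109], [305.0, 256.0]), ([338, 245, 6, 52, 205], [341.0, 271.0]), ([303, 275, 6, 22, 97], [305.0, 286.0]), ([381, 306, 16, 13, 115], [388.0, 310.0]), ([414, 306, 20, 14, 152], [423.0, 311.0])]
```

View pics/w1.png

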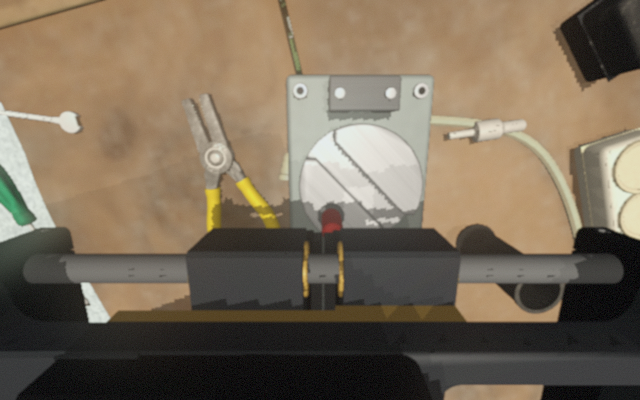

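The wrist view shows the post at (331,218) and the disc 127 px wide at (362,188), both matching the predicted pose. So the pose and calibration hold. The shut fingertips at about (323,235) look shorter than the TCP implies. I'll estimate the real tip and body heights from the earlier open-finger picture and the scene picture.

```bash
python3 - <<'E'
from go import *
im=ctrl.get_image('wrist'); T=np.array(im['tool_from_camera']); Ti=np.linalg.inv(T)
def pw(x,y,z):
    c=(Ti@[x/1e3,y/1e3,z/1e3,1])[:3]; return np.round([im['cx']+im['fx']*c[0]/-c[2],im['cy']-im['fy']*c[1]/-c[2]])
for z in (0,-20,-40,-60): print('wrist open finger z',z,'inner front',pw(9.5,-43.5,z),pw(9.5,43.5,z),'outer',pw(9.5,-58.5,z),pw(9.5,58.5,z))
sc=cam('scene'); q=R.from_rotvec(sc['rotation']).as_matrix(); s=ctrl.get_state(); A=R.from_rotvec(s['tool_rot']).as_matrix()
def ps(x,y,z):
    c=q.T@(s['position']+A@np.array([x,y,z])/1e3-sc['xyz']); return np.round([(sc['cx']+sc['fx']*c[0]/-c[2]-210)*3.5,(sc['cy']-sc['fy']*c[1]/-c[2]-150)*3.5])
print('tool y in lock',(A[:2,1]@M).round(2))
for z in (0,-30,-70): print('scene z',z,[ps(x,y,z) for x in(-9.5,9.5) for y in (-15,15)])
print('body', [ps(x,y,-70) for x in(-37,37) for y in (-95,95)],[ps(x,y,-70) for x in(-95,95) for y in (-37,37)])
E
```

```text
wrist open finger z 0 inner front [259. 210.] [387. 210.] outer [237. 210.] [409. 210.]
wrist open finger z -20 inner front [253. 219.] [394. 219.] outer [228. 219.] [418. 219.]
wrist open finger z -40 inner front [245. 230.] [402. 230.] outer [218. 230.] [429. 230.]
wrist open finger z -60 inner front [235. 243.] [412. 243.] outer [204. 243.] [442. 243.]
tool y in lock [ 0. -1.]
scene z 0 [array([352., 250.]), array([325., 212.]), array([316., 263.]), array([290., 224.])]
scene z -30 [array([351., 204.]), array([323., 166.]), array([314., 217.]), array([287., 178.])]
scene z -70 [array([349., 139.]), array([321., 102.]), array([311., 152.]), array([284., 114.])]
body [array([490., 230.]), array([303.,  -5.]), array([333., 287.]), array([164.,  36.])] [array([537., 112.]), array([460.,  26.]), array([149., 244.]), array([ 90., 142.])]
```

The open-finger picture puts the real tips about 40 mm behind the nominal TCP, and the body sits correspondingly higher. That explains why the fingers passed over the post. I'll back off clear of the guide block and go 36 mm lower in small steps, watching the force.

Emit:
jog_arm(moves=[-0.05,0,0,0,0,0,-1,-0.083,0,0,0,0,0,-1,-0.083,0,0.02,0,0,0,-1,-0.083,0,0.04,0,0,0,-1,-0.083,0,0.06,0,0,0,-1,-0.083,0,0.08,0,0,0,-1,-0.083,0,0.1,0,0,0,-1,-0.083,0,0.12,0,0,0,-1])

```text
time: 5.75
position: [0.5513, 0.0368, 0.0356]
tool_rot: [2.465, 1.948, 0.0]
ft_force: [0.3, 0.4, -0.1]
grip_width: 0.008
grip_force: 0.0
```

```bash
python3 -c "
from go import *
rep((-36,27,.036),(-16.5,27,.036))"
```

```text
lock mm [-46.3  26.5] 0.0356 t 5.75 F lock [ 0.45 -0.22] -0.08 grip 0.008
turn [ 0.    -0.     0.002]
(-36, 27, 0.036) [ 0.034 -0.002 -0.001]
(-16.5, 27, 0.036) [ 0.099 -0.002 -0.001]
```

Emit:
jog_arm(moves=[0.02,0,0,0,0,0,-1,0.035,0,0,0,0,0,-1,0.045,0,0,0,0,0,-1,0.055,0,0,0,0,0,-1,0.065,0,0,0,0,0,-1,0.075,0,0,0,0,0,-1,0.085,0,0,0,0,0,-1,0.092,0,0,0,0,0,-1])

```text
time: 6.75
position: [0.5558, 0.0625, 0.0354]
tool_rot: [-2.465, -1.946, 0.007]
ft_force: [-3.9, -2.4, -1.0]
grip_width: 0.004
grip_force: 1.9
```

```bash
python3 - <<'E'
from go import *
rep((-16.5,27,.036))
im=cam('scene'); h=cv2.cvtColor(im['pixels'],cv2.COLOR_RGB2HSV).astype(int)
m=((h[...,0]<8)|(h[...,0]>170))&(h[...,1]>140)&(h[...,2]>50); z=np.zeros_like(m); z[190:245,270:325]=m[190:245,270:325]
k,l,st,c=cv2.connectedComponentsWithStats(z.astype(np.uint8)); i=1+np.argmax(st[1:,4]); print(st[i],c[i])
p=((onz(im,*c[i],.0745)[:2]-t)@M*1e3); print(p,'a',np.arctan2(-p[0],p[1]))
E
```

```text
lock mm [-20.4  28.2] 0.0354 t 6.75 F lock [-3.2   3.22] -1.02 grip 0.004
turn [-0.003  0.002  0.002]
(-16.5, 27, 0.036) [ 0.013  0.004 -0.002]
[289 212   9  19 143] [292.66433566 220.86013986]
[-4.07652043 28.95041073] a 0.13989072553174173
```

The post is moving, with the disc now at about 0.14 rad and gentle contact of 3 N. I'll push about 4 mm more.

Emit:
jog_arm(moves=[0.004,0,0,0,0,0,-1,0.008,0,0,0,0,0,-1,0.011,0,0,0,0,0,-1,0.013,0,0,0,0,0,-1,0.013,0,0,0,0,0,-1,0.013,0,0,0,0,0,-1,0.013,0,0,0,0,0,-1,0.013,0,0,0,0,0,-1])

```text
time: 7.8
position: [0.5572, 0.0676, 0.0356]
tool_rot: [-2.464, -1.947, 0.004]
ft_force: [-4.2, -1.7, -0.0]
grip_width: 0.007
grip_force: 2.1
```

```bash
cat > post.py <<'E'
from go import *
rep((-46,27,.036),(-46,27,.12))
im=cam('scene'); h=cv2.cvtColor(im['pixels'],cv2.COLOR_RGB2HSV).astype(int)
def f(m,b,z):
    k=np.zeros_like(m); k[b[1]:b[3],b[0]:b[2]]=m[b[1]:b[3],b[0]:b[2]]
    n,l,st,c=cv2.connectedComponentsWithStats(k.astype(np.uint8)); i=1+np.argmax(st[1:,4])
    p=((onz(im,*c[i],z)[:2]-t)@M*1e3); print(st[i],p.round(1)); return p
p=f(((h[...,0]<8)|(h[...,0]>170))&(h[...,1]>140)&(h[...,2]>50),(265,190,325,245),.0745); print('a',np.arctan2(-p[0],p[1]))
try: f((h[...,0]>100)&(h[...,0]<125)&(h[...,1]>120)&(h[...,2]>40),(280,150,420,230),.068)
except ValueError: print('no tab')
E
python3 post.py
```

```text
lock mm [-15.1  28. ] 0.0356 t 7.8 F lock [-2.68  3.68] -0.0 grip 0.007
turn [-0.003  0.001  0.003]
(-46, 27, 0.036) [-0.103  0.003 -0.001]
(-46, 27, 0.12) [-0.103  0.002 -0.281]
[286 212   9  21 143] [ 1.2 29.8]
a -0.04171085174712342
[390 163  14  28 242] [-230.1    1.8]
```

The disc is at about -0.04 rad, in line within tolerance. I'll back off, raise the fingers and go round behind the tab.

Emit:
jog_arm(moves=[-0.05,0,0,0,0,0,-1,-0.1,0,0,0,0,0,-1,-0.1,0,-0.14,0,0,0,-1,-0.1,0,-0.28,0,0,0,-1,-0.28,0.03,-0.28,0,0,0,-1,-0.45,0.05,-0.28,0,0,0,-1,-0.62,0.07,-0.28,0,0,0,-1,-0.78,0.09,-0.28,0,0,0,-1])

```text
time: 8.85
position: [0.5307, -0.1696, 0.1209]
tool_rot: [2.465, 1.944, 0.004]
ft_force: [0.3, 0.4, -0.5]
grip_width: 0.007
grip_force: 0.0
```

```bash
python3 -c "
from go import *
rep((-278,0,.12),(-278,0,.033))"; python3 post.py | tail -3
```

```text
lock mm [-251.8   -1.7] 0.1209 t 8.85 F lock [ 0.41 -0.18] -0.45 grip 0.007
turn [ 0.003 -0.001  0.001]
(-278, 0, 0.12) [-0.087 -0.006  0.003]
(-278, 0, 0.033) [-0.087 -0.007  0.293]
[286 213   9  19 135] [ 1.3 29.5]
a -0.044010186911566246
[390 163  14  28 250] [-230.1    2.3]
```

Emit:
jog_arm(moves=[-0.09,-0.005,0,0,0,0,-1,-0.09,-0.005,0,0,0,0,-1,-0.09,-0.005,0.08,0,0,0,-1,-0.09,-0.005,0.15,0,0,0,-1,-0.09,-0.005,0.21,0,0,0,-1,-0.09,-0.005,0.26,0,0,0,-1,-0.09,-0.005,0.29,0,0,0,-1,-0.09,-0.005,0.29,0,0,0,-1])

```text
time: 9.9
position: [0.5227, -0.1923, 0.0325]
tool_rot: [-2.465, -1.947, 0.001]
ft_force: [0.7, -0.7, -0.0]
grip_width: 0.003
grip_force: 0.0
```

```bash
python3 -c "
from go import *
rep((-249.5,0,.033),(-134.5,0,.033))"
```

```text
lock mm [-275.8    0.8] 0.0325 t 9.9 F lock [-0.53 -0.84] -0.01 grip 0.003
turn [-0.001  0.     0.002]
(-249.5, 0, 0.033) [ 0.088  0.003 -0.002]
(-134.5, 0, 0.033) [ 0.471  0.004 -0.002]
```

Emit:
jog_arm(moves=[0.05,0,0,0,0,0,-1,0.075,0,0,0,0,0,-1,0.09,0,0,0,0,0,-1,0.105,0,0,0,0,0,-1,0.12,0,0,0,0,0,-1,0.135,0,0,0,0,0,-1,0.15,0,0,0,0,0,-1,0.165,0,0,0,0,0,-1])

```text
time: 10.9
position: [0.5346, -0.1441, 0.0331]
tool_rot: [2.465, 1.947, 0.0]
ft_force: [0.3, -2.3, 1.2]
grip_width: 0.002
grip_force: 0.8
```

```bash
python3 -c "
from go import *
rep((-134.5,0,.033))"; python3 post.py | tail -3
```

```text
lock mm [-226.1    0.4] 0.0331 t 10.9 F lock [-2.16 -0.84] 1.2 grip 0.002
turn [0.    0.    0.002]
(-134.5, 0, 0.033) [0.305 0.002 0.   ]
[286 213   9  19 136] [ 1.3 29.6]
a -0.044742858755289966
[380 167  14  27 249] [-208.8    2.5]
```

The tab has moved 21 mm at about 2 N, so the nose is in the slot mouth. I'll carry on.

Emit:
jog_arm(moves=[0.025,0,0,0,0,0,-1,0.05,0,0,0,0,0,-1,0.075,0,0,0,0,0,-1,0.1,0,0,0,0,0,-1,0.125,0,0,0,0,0,-1,0.15,0,0,0,0,0,-1,0.175,0,0,0,0,0,-1,0.2,0,0,0,0,0,-1])

```text
time: 11.95
position: [0.5484, -0.0854, 0.033]
tool_rot: [2.465, 1.947, 0.0]
ft_force: [1.2, -1.9, 0.3]
grip_width: 0.007
grip_force: 0.9
```

```bash
python3 -c "
from go import *
rep((-134.5,0,.033))"; python3 post.py | tail -3
```

```text
lock mm [-165.9    0.7] 0.033 t 11.95 F lock [-1.56 -1.66] 0.3 grip 0.007
turn [0.    0.    0.002]
(-134.5, 0, 0.033) [0.105 0.003 0.   ]
[286 213   9  20 134] [ 1.3 29.7]
a -0.04252522909997691
[353 176  13  28 253] [-148.9    2.5]
```

Emit:
jog_arm(moves=[0.025,0,0,0,0,0,-1,0.05,0,0,0,0,0,-1,0.07,0,0,0,0,0,-1,0.08,0,0,0,0,0,-1,0.088,0,0,0,0,0,-1,0.094,0,0,0,0,0,-1,0.1,0,0,0,0,0,-1,0.104,0,0,0,0,0,-1])

```text
time: 13.0
position: [0.5554, -0.0555, 0.033]
tool_rot: [-2.465, -1.947, 0.0]
ft_force: [-2.5, -1.8, 0.6]
grip_width: 0.003
grip_force: 0.8
```

```bash
python3 -c "
from go import *
rep((-134.5,0,.033))"; python3 post.py | tail -3
```

```text
lock mm [-135.1    1. ] 0.033 t 13.0 F lock [-2.35  1.96] 0.6 grip 0.003
turn [-0.    -0.     0.002]
(-134.5, 0, 0.033) [0.002 0.003 0.   ]
[286 213   9  19 133] [ 1.4 29.8]
a -0.045487211587514405
[338 181  13  28 214] [-119.8   -0.3]
```

Nearly home, with no stop felt yet. I'll creep on until the force rises.

Emit:
jog_arm(moves=[0.003,0,0,0,0,0,-1,0.006,0,0,0,0,0,-1,0.009,0,0,0,0,0,-1,0.012,0,0,0,0,0,-1,0.014,0,0,0,0,0,-1,0.016,0,0,0,0,0,-1,0.016,0,0,0,0,0,-1,0.016,0,0,0,0,0,-1])

```text
time: 14.05
position: [0.5556, -0.0542, 0.033]
tool_rot: [2.466, 1.944, -0.005]
ft_force: [-3.0, -7.9, 2.1]
grip_width: 0.003
grip_force: 4.0
```

```bash
python3 -c "
from go import *
rep((-134.5,0,.033))"; python3 post.py | tail -3
```

```text
lock mm [-133.9    1. ] 0.033 t 14.05 F lock [-8.38  1.05] 2.06 grip 0.003
turn [-0.001  0.003  0.   ]
(-134.5, 0, 0.033) [-0.002  0.003  0.   ]
[286 213   9  19 133] [ 1.3 29.6]
a -0.042639479404310815
[338 181  12  28 205] [-118.8   -0.7]
```

The tab is against the stop: the force rose to 8 N and the position is the expected -134. One slight press more, then back off and up.

Emit:
jog_arm(moves=[0.008,0,0,0,0,0,-1,0.008,0,0,0,0,0,-1,-0.02,0,0,0,0,0,-1,-0.08,0,0,0,0,0,-1,-0.14,0,0,0,0,0,-1,-0.14,0,-0.15,0,0,0,-1,-0.14,0,-0.3,0,0,0,-1,-0.14,0,-0.4,0,0,0,-1])

```text
time: 15.1
position: [0.5476, -0.0928, 0.1554]
tool_rot: [2.465, 1.945, 0.004]
ft_force: [1.3, -0.5, -0.4]
grip_width: 0.007
grip_force: 0.0
```

```bash
python3 post.py; python3 -c "
from h import *
im=cam('scene'); cv2.imwrite('pics/f.png',cv2.resize(im['pixels'][130:320,210:430,::-1],(660,570),interpolation=2))"
```

```text
lock mm [-173.3   -0.2] 0.1554 t 15.1 F lock [-0.21 -1.39] -0.38 grip 0.007
turn [ 0.003 -0.001  0.001]
(-46, 27, 0.036) [ 0.424 -0.091  0.398]
(-46, 27, 0.12) [ 0.424 -0.091  0.118]
[286 213   9  19 132] [ 1.4 29.8]
a -0.04694785314078472
[338 181  12  28 201] [-119.    -2.2]
```

View pics/f.png

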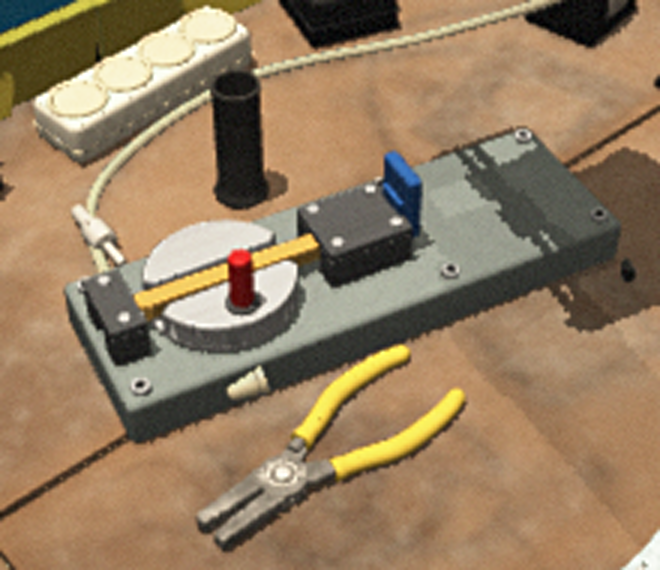

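The bar runs through the slot from (310,250) into the keeper at (130,305). The tab at (402,195) is against the guide block, the sleeve, the pliers and the pale stem at (250,385) look undisturbed, and the gripper is clear.

```bash
python3 -c "
from bench import ctrl
print(ctrl.close_job())"
```

```text
the job is handed in; nothing more can be done
None
```

The swivel unit is locked and the job is handed in: the slot is in line, the bar is through it into the keeper, the tab is home against the guide block, the fingers are clear, and the sleeve, pliers and valve stem look undisturbed in the last picture.

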